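# Park the film-laying roller on its ramp and bring the bail over it

### The job

Park the blue film-laying roller: with the fingertips, push it slowly from the bench up the ramp of its parking dock, without gripping or lifting it and without letting it run away or roll back down, until it meets the stop bumpers and the spring catch has come up behind it. Then push the red-sleeved wire bail over from behind so that it lies down on the parked roller, and leave both resting there. Do not disturb the other things on the bench.

Things in the scene. Friction and masses are not known exactly. Their poses are not given: they have to be found in the camera images.
- roller: smooth hard-skinned petrol-blue roller with bright ends, 50 mm diameter, 100 mm long, 0.24 to 0.38 kg. Origin at its centre, y = cylinder axis (x, z turn as it rolls). Starts lying on the bench 45 to 80 mm before the ramp's front edge, square to it within 0.06 rad. A push of 1 to 3 N rolls it up; on the slope it rolls back if let go before the catch.
- ramp: steel deck of the dock, fixed, sloping up 0.19 rad, 106 mm wide between side cheeks 12 mm above it; a low flared lead-in reaches 39 mm out in front. Origin: middle of its front edge, on the deck, at bench level; x uphill along the deck, y across to the left, z square to it. Parked roller: centre at x = 0.127 to 0.130, z = 0.025. Stop plate 36 mm high at x = 0.1585 to 0.1645; end x = 0.178.
- stop_face (a point): middle of the two black rubber bumpers on the stop plate, 25 mm above the deck, on the plane the roller surface meets (ramp x = 0.155); the roller touches it when its centre is 25 mm before this point
- catch (a joint): spring catch, rad: 0 = its two teeth stand 9 mm above the deck, near the cheeks (37 to 49 mm either side of the middle); the passing roller presses them down (0.5 = flush), then they spring up behind it and hold it within 3 mm of the bumpers. An orange thumb tab outside the right cheek releases it; leave it alone.
- catch_teeth (a point): midway between the noses of the two catch teeth (ramp x = 0.107, 7 mm above the deck when up)
- bail (a joint): wire bail, rad: 0.03 to 0.08 = lying on the parked roller, 1.25 = upright, 1.75 = fully back. Starts leaning back behind the stop at 1.38 to 1.55, kept there by light friction; falls forward and down by itself once pushed below about 0.9. It must stay back while the roller goes in.
- bail_bar (a point): middle of the bail's cross bar, which runs across the ramp (along ramp y), 126 mm long overall, with a red sleeve 9 mm in diameter over the middle 70 mm; about 110 mm above the bench while it stands back, about 77 mm when down on the roller
- bail_pivot (a point): middle of the bail's pivot line, along ramp y, at ramp x = 0.165, z = 0.022; the cross bar turns about it at 57 mm radius
- pad_stack: two stacked round lapping pads, dark with a red rim, 114 mm across, 10 mm high; bystander; origin under its centre
- loupe: black loupe, 40 mm across, 40 mm high; bystander; origin under its centre
- weight_0: brass knob weight, 36 mm across, 46 mm high; bystander; origin under its centre
- tweezers_0: black tweezers, 127 mm long; bystander; origin under their middle

How it is judged:
On the way, in this order (a step that is already met when the one before it is completed fails the run):
1. the roller has been pushed up the ramp against the stop bumpers, the bail still standing back (x of roller in the frame of ramp above 0.1285 m and z of roller in the frame of ramp below 0.029 m and value of joint catch below 0.08 rad and value of joint bail above 1 rad), for 0.1 s.
2. the bail has been brought down onto the roller (value of joint bail below 0.14 rad), for 0.2 s.
At the end, for the whole second after the job is handed in: The roller rests square on the deck (within 0.06 rad) between the raised catch (within 0.08 rad of fully up) and the bumpers, its centre 124.5 to 132.5 mm up the ramp and not lifted (under 28 mm above the deck), the bail lies on it (below 0.14 rad), and nothing moves (x of roller in the frame of ramp between 0.1245 and 0.1325 m and z of roller in the frame of ramp below 0.028 m and angle between the y axis of roller and the y axis of ramp, either way round below 0.06 rad and value of joint catch below 0.08 rad and value of joint bail below 0.14 rad and linear speed of roller below 0.02 m/s); the robot touches nothing.
It fails at once if the roller is lifted off the bench or off the deck (height (world z) of roller above 0.058 m or (x of roller in the frame of ramp above 0.01 m and z of roller in the frame of ramp above 0.033 m) or (x of roller in the frame of ramp below 0.01 m and height (world z) of roller above 0.036 m)).
It fails at once if the roller runs away (faster than 0.3 m/s) (linear speed of roller above 0.3 m/s).
It fails at once if the roller rolls back behind its place on the bench (x of roller in the frame of ramp below -0.1 m).
It fails at once if a bystander is disturbed (moved over 15 mm) (distance of any of pad_stack, loupe, weight_0, tweezers_0 from where it was at the start of the episode above 0.015 m).
It also fails if it takes over 58 s, if anything falls off the work surface, if the arm or the gripper's body presses on something with over 40 N, if the wrist force passes 120 N, or if a joint passes its speed limit or range.

### The arm

A 6-joint arm with a two-finger parallel gripper is mounted at the origin on a cart in front of the work surface, level with it; the furniture and walls round the work are solid. World frame = base frame: x ahead of the robot, y to its left, z up, the work surface at z = 0. Lengths are in m, angles in rad, forces in N, time in s.
With the tool pointing down it reaches from about 0.275 to 0.75 m from the base axis. Payload 10.2 kg.
Tool frame: the origin (TCP) lies midway between the tips of the shut fingers; the grasp point (between the pads) lies 19 mm behind it (tcp_to_grasp is the distance from the TCP to the grasp point, in m); x points along the fingers, y is the direction in which the jaws open and shut, and the axes are right-handed (so a half turn about x gives the same grasp; the last joint's range is limited). The gripper opens to 85 mm and grips with 20 to 120 N. Pads are 22 mm wide; open, the fingers measure 114 mm over their backs; the gripper's body (76 mm by 85 mm) begins 54 mm behind the grasp point. The pads swing forward as they close: fully open they stand 13 mm farther back than shut.
Start: joints at [-0.223, 0.313, 1.498, -0, 1.331, -0.223], TCP at [0.525, -0, 0.231] pointing down, gripper open.
Joint ranges: [-2.94, 2.94], [-0.97, 2.17], [0.19, 2.56], [-1.23, 4.37], [0.02, 3.11], [-2.88, 2.88]. Speed limits (rad/s): [2.39, 2.39, 3.01, 3.14, 3.14, 3.14].

### API

Orientations are given as a unit quaternion [w, x, y, z].
In Python, from plant import * gives the robot as it stands.
- The arm moves only by the tool drive_tool, never from a script. Its argument "deltas" is text: rows parted by semicolons, each of 7 numbers parted by spaces: the turn, a rotation vector about the tool's x, y, z in rad, then the shift along the tool's x, y, z in m, then the closure, from 0 (fully open) to 1 (shut). A call has 1 to 10 rows; each row is the pose to reach, as a shift and turn from the pose commanded when the call began, along the tool's axes at that moment; what a row does not reach only later rows make up. A row lasts 1/8 s, in which the tool goes at most 62.5 mm and 10.7 degrees, less where a joint would pass 70% of its speed; a pose out of reach is approached as far as the arm can. A call with a gripper value outside its range is refused whole. The fingers move at their own pace and stop on an object; "grip_force" is the grip in N (left out, the last holds). Time passes only in rows, so rows that repeat a pose let the fingers close. It gives the time, the measured TCP pose, the force and the opening at its end, in the units of the state.
- sense(): the state, without advancing time (a new reading comes with each control period).
- camera(name): name is "scene" or "side" or "wrist"; returns a dict with "color" (480x640x3 uint8, red, green, blue), "mtx" (3x3 intrinsics, pixels), "rvec" (rotation vector, rad) and "tvec" (3), from world to camera coordinates, as OpenCV has them. Camera axes: x right, y down, z forward; pixel columns grow to the right and rows downward; lengths in m; the calibration is good to about 2 mm. The wrist camera is an equidistant fisheye: a pixel r from the principal point sees the ray r / f radians off the axis. A picture is of the moment at which its call begins. There is no depth.
- sign_off(): hands the job in, once; it reports no verdict.
The state is a dict: "t": time; "joint_positions": joint angles; "dq": joint speeds; "joint_efforts": joint torques, N m; "position": TCP position; "tool_rot": TCP orientation; "ft_force": force on the tool from outside, world axes, zero at the start; "torque": the same for the moment, N m; "gripper_width": opening from 0.0 (shut) to 1.0 (fully open).
Only numpy, scipy, OpenCV 4.12 (cv2) and the standard library are available. Lean on these libraries where they do the work, as an engineer would, in place of code of your own. Each camera call takes 0.05 s, during which the arm holds its last target.

## Working session

There is one attempt and no reset: what is moved stays moved. The work goes in short steps, Python scripts to look and compute and a tool call to move; the robot and the scene stay as the last step left them, time stands still between calls to the robot, and variables do not carry over. Pictures are saved under pics/ and viewed, and the job is handed in when it is done.

Besides the shell and the picture viewer there is one more tool, called after "Request:" as a command line: name --argument value ..., lists and objects as JSON in quotes. drive_tool: Moves the arm, as the interface text tells. Its arguments: {"type":"object","properties":{"deltas":{"type":"string"},"grip_force":{"type":"number"}},"required":["deltas"]}

```bash
mkdir -p pics; ls
python3 - <<'E'
from plant import *
import cv2
s=sense(); print({k:s[k] for k in ('t','position','tool_rot','ft_force','gripper_width')})
for n in("scene","side","wrist"):
    c=camera(n); cv2.imwrite(f"pics/{n}0.png",c["color"][:,:,::-1]); print(n,c["mtx"].tolist(),c["rvec"],c["tvec"])
E
```

```text
pics
{'t': 0.0, 'position': array([5.24741584e-01, 3.17635796e-05, 2.30740521e-01]), 'tool_rot': array([ 0.49959989,  0.49977003,  0.5003793 , -0.50025035]), 'ft_force': array([-0.46959166,  0.26612506,  0.48896814]), 'gripper_width': 1.0004463378897401}
scene [[457.74168345891206, 0.0, 321.2017662798763], [0.0, 457.74168345891206, 237.5169597999682], [0.0, 0.0, 1.0]] [ 0.66776889 -2.31941006  1.50210357] [0.56202419 0.12487992 0.84445614]
side [[537.363532882218, 0.0, 318.8913883702574], [0.0, 537.363532882218, 232.78485825942], [0.0, 0.0, 1.0]] [ 2.25084106 -0.01177285  0.02058086] [-0.55595248  0.18799296  0.99534709]
wrist [[371.64829954431775, 0.0, 319.6321669680853], [0.0, 371.64829954431775, 233.815306103677], [0.0, 0.0, 1.0]] [-2.83107343e+00 -5.83284127e-04  1.43422505e-04] [-0.52538584 -0.03965993  0.3791817 ]
```

View pics/scene0.png

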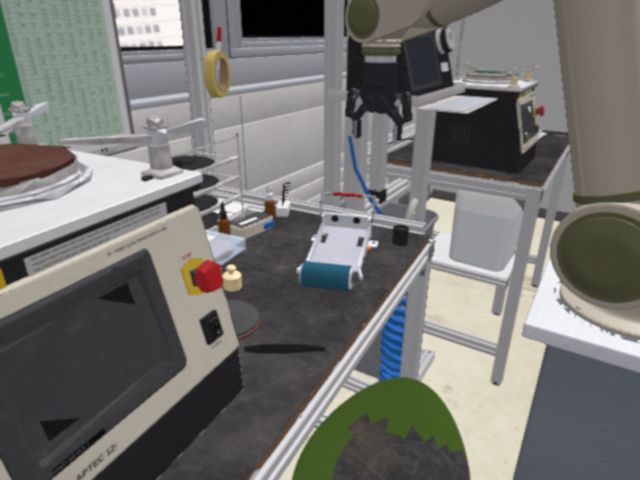

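View pics/side0.png

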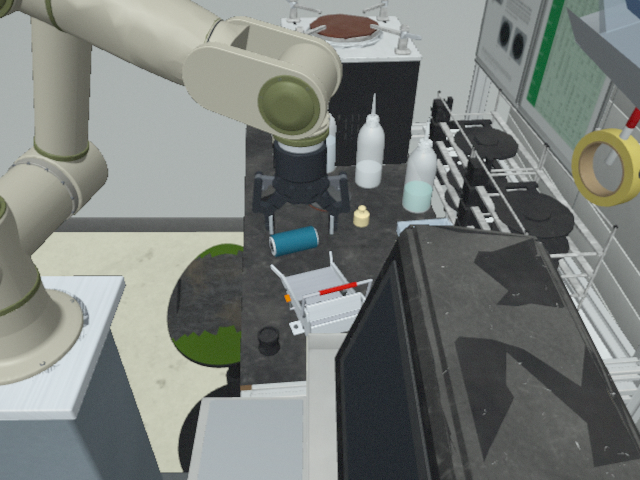

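View pics/wrist0.png

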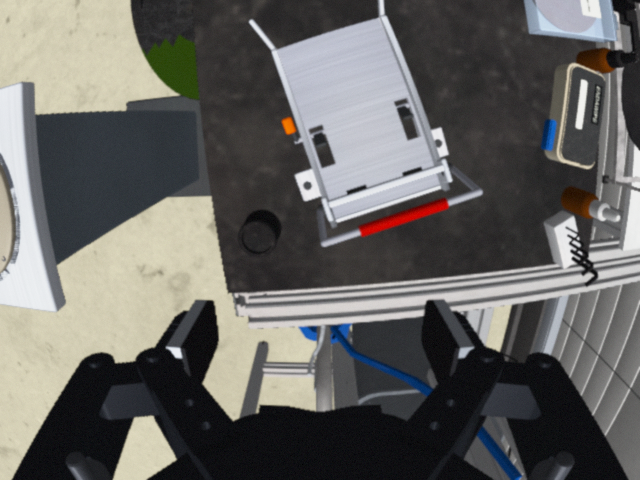

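```bash
cat > h.py <<'E'
from plant import *
import cv2, numpy as np
from scipy.spatial.transform import Rotation as Ro
def ray(c,uv,fish=False):
    R=cv2.Rodrigues(np.array(c["rvec"],float))[0]; t=np.array(c["tvec"],float).ravel(); K=np.array(c["mtx"])
    x=(uv[0]-K[0,2])/K[0,0]; y=(uv[1]-K[1,2])/K[1,1]
    if fish:
        r=np.hypot(x,y); d=np.array([np.sin(r)*x/r,np.sin(r)*y/r,np.cos(r)])
    else: d=np.array([x,y,1.]); d/=np.linalg.norm(d)
    return -R.T@t, R.T@d
def onz(c,uv,z,fish=False):
    o,d=ray(c,uv,fish); return o+d*(z-o[2])/d[2]
def cross(a,b):
    (o1,d1),(o2,d2)=a,b
    A=np.stack([d1,-d2],1); s=np.linalg.lstsq(A,o2-o1,rcond=None)[0]
    p,q=o1+s[0]*d1,o2+s[1]*d2
    return (p+q)/2, np.linalg.norm(p-q)
def crop(img,x0,y0,x1,y1,f,name):
    cv2.imwrite(name,cv2.resize(img[y0:y1,x0:x1,::-1],None,fx=f,fy=f,interpolation=cv2.INTER_CUBIC))
E
python3 - <<'E'
from h import *
w=cv2.imread("pics/wrist0.png")[:,:,::-1];s=cv2.imread("pics/side0.png")[:,:,::-1];q=cv2.imread("pics/scene0.png")[:,:,::-1]
crop(w,230,0,500,270,2.2,"pics/w0c.png")
crop(s,230,210,390,350,4,"pics/s0c.png")
crop(q,280,170,440,300,4,"pics/q0c.png")
E
```

```text
(no output)
```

View pics/w0c.png

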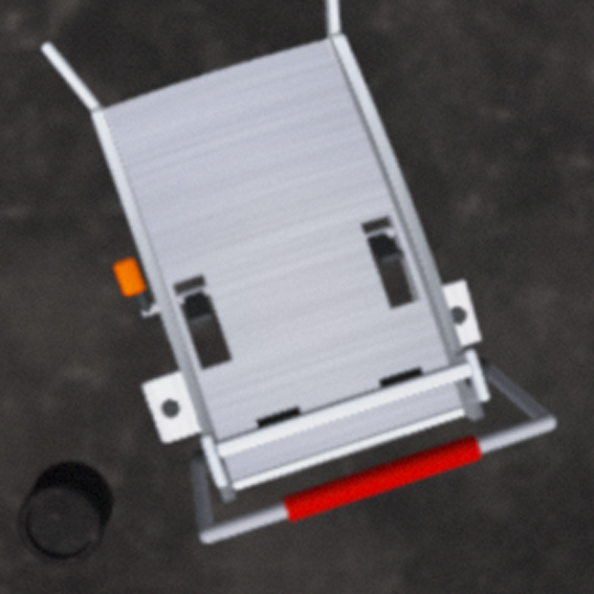

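View pics/s0c.png

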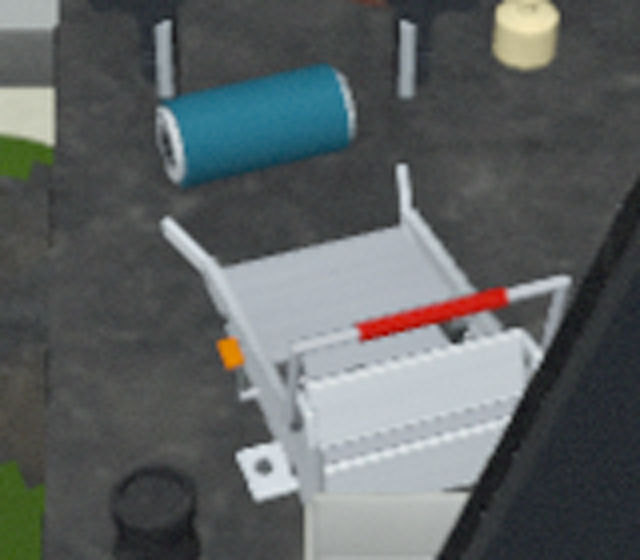

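View pics/q0c.png

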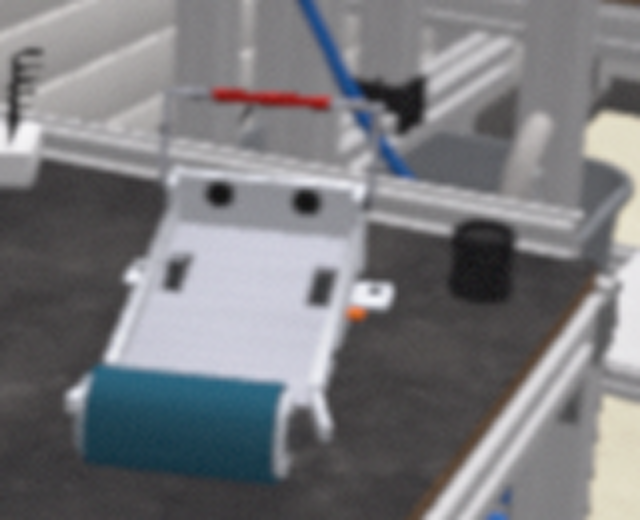

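Run:
```python
from h import *
C={n:camera(n) for n in("scene","side","wrist")}
W=C["wrist"]
P=lambda u,v:(230+u/2.2,v/2.2)
for n,uv,z in [("frontL(-)",P(107,110),0),("frontR(+)",P(333,38),0),("tabplate1",P(171,408),.0),("plate2",P(458,315),.0),
  ("stopTopA",P(222,448),.0655),("stopTopB",P(472,372),.0655),("loupe top",P(62,530),.04)]:
    print(n,onz(W,uv,z,True).round(4))
a=onz(W,P(107,110),0,True)[:2];b=onz(W,P(333,38),0,True)[:2]
print("width",np.linalg.norm(a-b))
# sleeve
sl={}
for n in C:
    h=cv2.cvtColor(C[n]["color"],cv2.COLOR_RGB2HSV)
    m=(((h[...,0]<6)|(h[...,0]>174))&(h[...,1]>180)&(h[...,2]>110)).astype(np.uint8)
    k,l,st,ce=cv2.connectedComponentsWithStats(m)
    for i in range(1,k):
        if st[i,4]>40: print(n,st[i],ce[i].round(1))
    mb=((h[...,0]>93)&(h[...,0]<108)&(h[...,1]>150)&(h[...,2]>50)).astype(np.uint8)
    k,l,st,ce=cv2.connectedComponentsWithStats(mb)
    for i in range(1,k):
        if st[i,4]>150:
            ys,xs=np.where(l==i); r=cv2.minAreaRect(np.stack([xs,ys],1).astype(np.float32))
            print(n,"blue",st[i],ce[i].round(1),r)
print(sense()["t"])
```

```text
frontL(-) [0.4852 0.1485 0.    ]
frontR(+) [0.5869 0.1845 0.    ]
tabplate1 [0.5135 0.0102 0.    ]
plate2 [0.6478 0.0566 0.    ]
stopTopA [0.5352 0.0064 0.0655]
stopTopB [0.6334 0.0382 0.0655]
loupe top [ 0.4669 -0.0359  0.04  ]
width 0.10788172891555403
scene [335 193  26   4  41] [347.2 194.3]
scene [196 262  26  29 601] [208.4 276.4]
scene blue [302 262  47  28 976] [324.5 275.5] ((324.5853271484375, 275.731689453125), (45.49779510498047, 22.96976089477539), 6.340191841125488)
scene blue [ 380  308   24   72 1107] [391.7 345.7] ((391.2007751464844, 343.69140625), (19.145143508911133, 72.29240417480469), 4.969740867614746)
side [628 108  12  20 135] [634.1 118.4]
side [320 282  37  13 141] [338.5 288. ]
side blue [271 226  46  30 897] [294.9 240.3] ((294.4120178222656, 240.3304901123047), (21.864978790283203, 43.081417083740234), 76.60750579833984)
wrist [359 200  89  37 925] [402.5 217.8]
wrist blue [541 120  15  30 301] [548.2 134.3] ((548.229736328125, 134.1216278076172), (11.014732360839844, 29.427419662475586), 9.462322235107422)
wrist blue [331 325 101  71 792] [377.8 361.4] ((379.16748046875, 361.94989013671875), (117.82929992675781, 22.3770751953125), 36.469234466552734)
wrist blue [478 428  41  52 489] [498.  454.5] ((498.1683349609375, 454.1309814453125), (62.38916015625, 10.219624519348145), 52.8152961730957)
0.3
```

Run:
```python
from h import *
C={n:camera(n) for n in("scene","side","wrist")}
yaw=.328; up=np.array([np.sin(yaw),-np.cos(yaw),0]); lf=np.array([np.cos(yaw),np.sin(yaw),0]); O=np.array([.536,.1665,0])
def rf(p): d=p-O; h=d@up; return np.array([h*np.cos(.19)+d[2]*np.sin(.19), d@lf, -h*np.sin(.19)+d[2]*np.cos(.19)]).round(4)
p,e=cross(ray(C["scene"],(347.2,194.3)),ray(C["wrist"],(402.5,217.8),True)); print("bar",p,e,rf(p))
p,e=cross(ray(C["side"],(338.5,288)),ray(C["wrist"],(402.5,217.8),True)); print("bar",p,e,rf(p))
p,e=cross(ray(C["side"],(294.6,240.3)),ray(C["scene"],(324.5,275.6))); print("roller",p,e,rf(p))
# side minAreaRect axis ends
for n,r in(("side",((294.4,240.3),(21.86,43.08),76.6)),("scene",((324.6,275.7),(45.5,22.97),6.34))):
    b=cv2.boxPoints(r); b=b[np.argsort(b[:,0])]; A=b[:2].mean(0);B=b[2:].mean(0)
    a,c=onz(C[n],A,.025),onz(C[n],B,.025); v=c-a; print(n,a,c,np.linalg.norm(v),np.arctan2(v[1],v[0]),rf((a+c)/2))
for n,c,f in(("weight",(232,287),0),):
    print(n,onz(C["scene"],c,0))
s=C["side"]; print("weight", onz(s,(361,226),0)); print("loupe",onz(s,(269,348),0)); print("tweez",onz(C["scene"],(285,348),0)); print("pads",onz(C["scene"],(240,318),.01))
```

```text
bar [0.58750202 0.00604622 0.10961558] 0.00048451350452895285 [ 0.1862 -0.0029  0.0758]
bar [0.58842208 0.0065078  0.1106987 ] 0.0018741350151540363 [ 0.1862 -0.0019  0.0769]
roller [0.50587013 0.2400579  0.02521025] 0.0011432483145377274 [-0.0732 -0.0048  0.0397]
side [0.46095504 0.22396807 0.025     ] [0.55197359 0.25789694 0.025     ] 0.09713672747048019 0.3568130364955119 [-0.0738 -0.004   0.0397]
scene [0.54797782 0.25521309 0.025     ] [0.46288071 0.22527546 0.025     ] 0.09020963956512072 -2.8033103158132153 [-0.0735 -0.0052  0.0396]
weight [0.65863998 0.33791349 0.        ]
weight [0.65975057 0.32272473 0.        ]
loupe [ 0.46479306 -0.03514877  0.        ]
tweez [ 4.57704871e-01  4.36583890e-01 -5.55111512e-17]
pads [0.56351952 0.42187115 0.01      ]
```

Request:
drive_tool --deltas "-0.11 0 0 0 -0.01 -0.05 0.4; -0.22 0 0 0 -0.02 -0.1 0.4; -0.328 0 0 0.02 -0.03 -0.15 0.4; -0.328 0 0 0.04 -0.038 -0.2 0.4; -0.328 0 0 0.07 -0.038 -0.25 0.4; -0.328 0 0 0.1 -0.038 -0.297 0.4; -0.328 0 0 0.13 -0.038 -0.3 0.4; -0.328 0 0 0.13 -0.038 -0.3 0.4; -0.328 0 0 0.13 -0.038 -0.3 0.4" --grip_force 20

```text
t: 1.58
position: [0.4877, 0.2997, 0.1026]
tool_rot: [0.575, 0.412, 0.574, -0.411]
ft_force: [0.9, -0.1, 1.0]
gripper_width: 0.599
```

Run:
```python
from h import *
s=sense(); print(s["t"],s["position"],s["gripper_width"],s["ft_force"],Ro.from_quat(np.roll(s["tool_rot"],-1)).as_matrix().round(3))
w=camera("wrist");crop(w["color"],0,0,640,480,1,"pics/w1.png")
w=camera("side");crop(w["color"],200,100,420,330,2.6,"pics/s1.png")
```

```text
1.575 [0.487717   0.29971657 0.10262377] 0.5990080858747469 [ 0.8968936  -0.1196935   1.02599241] [[ 0.002  0.947  0.322]
 [ 0.001  0.322 -0.947]
 [-1.     0.002  0.   ]]
```

View pics/w1.png

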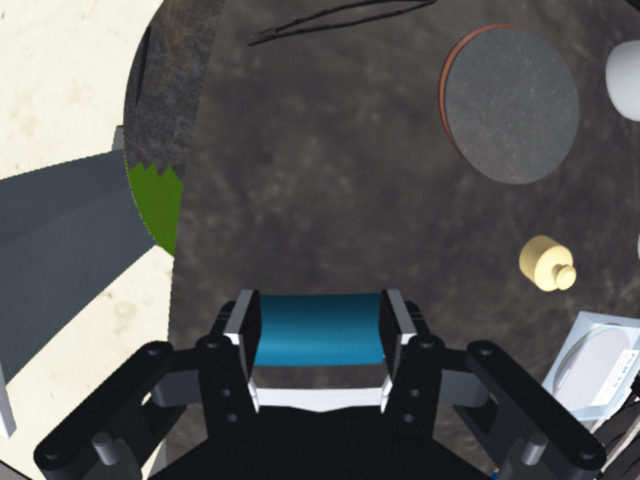

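View pics/s1.png

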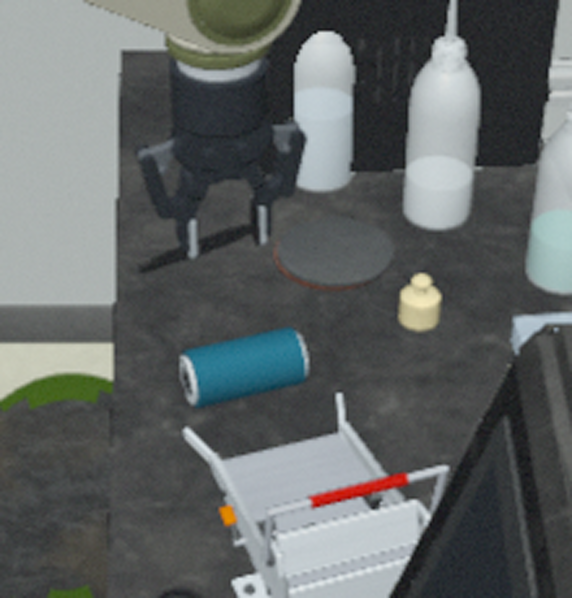

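Request:
drive_tool --deltas "0 0 0 0.04 0 0 0.4; 0 0 0 0.08 0 0 0.4; 0 0 0 0.092 0 0 0.4; 0 0 0 0.092 0 0.004 0.4; 0 0 0 0.092 0 0.008 0.4; 0 0 0 0.092 0 0.012 0.4; 0 0 0 0.092 0 0.014 0.4; 0 0 0 0.092 0 0.016 0.4"

```text
t: 2.68
position: [0.4923, 0.2847, 0.0095]
tool_rot: [0.575, 0.412, 0.575, -0.412]
ft_force: [0.6, -0.2, -0.3]
gripper_width: 0.599
```

Run:
```python
from h import *
s=sense(); print(s["t"],s["position"],s["gripper_width"],s["ft_force"])
w=camera("wrist");crop(w["color"],120,200,520,480,2,"pics/w2.png")
```

```text
2.675 [0.49229967 0.28472361 0.0095417 ] 0.5992401145897249 [ 0.56997309 -0.22024395 -0.25475076]
```

View pics/w2.png

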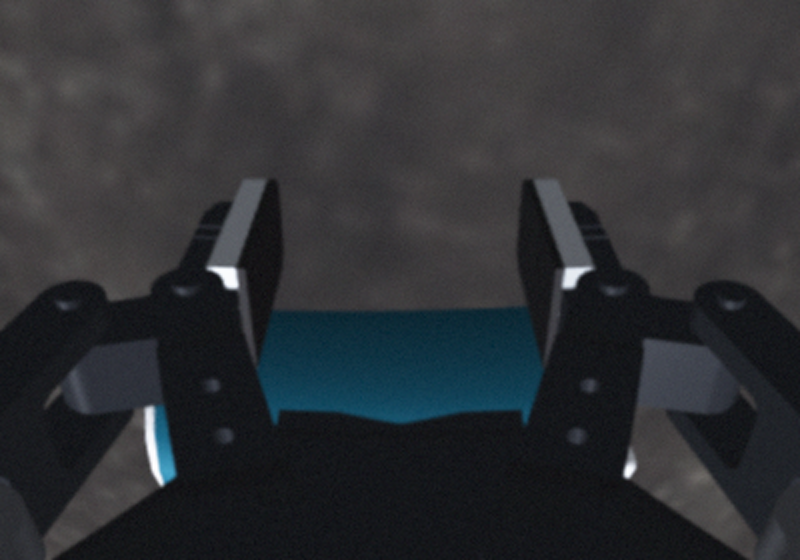

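Request:
drive_tool --deltas "0 0 0 0 0 0.003 0.4; 0 0 0 0 0 0.006 0.4; 0 0 0 0 0 0.009 0.4; 0 0 0 0 0 0.012 0.4; 0 0 0 0 0 0.015 0.4; 0 0 0 0 0 0.018 0.4; 0 0 0 0 0 0.021 0.4; 0 0 0 0 0 0.024 0.4; 0 0 0 0 0 0.027 0.4; 0 0 0 0 0 0.03 0.4"

```text
t: 3.98
position: [0.5019, 0.2562, 0.0093]
tool_rot: [0.575, 0.412, 0.575, -0.412]
ft_force: [-0.2, 0.1, -0.2]
gripper_width: 0.6
```

```bash
cat >> h.py <<'E'
yaw=.328; up=np.array([np.sin(yaw),-np.cos(yaw),0]); lf=np.array([np.cos(yaw),np.sin(yaw),0]); O=np.array([.536,.1665,0])
def rf(p): d=p-O; h=d@up; return np.array([h*np.cos(.19)+d[2]*np.sin(.19), d@lf, -h*np.sin(.19)+d[2]*np.cos(.19)]).round(4)
def blue(c,z):
    h=cv2.cvtColor(c["color"],cv2.COLOR_RGB2HSV)
    mb=((h[...,0]>93)&(h[...,0]<108)&(h[...,1]>150)&(h[...,2]>40)).astype(np.uint8)
    k,l,st,ce=cv2.connectedComponentsWithStats(mb)
    i=max(range(1,k),key=lambda i:st[i,4] if 260<ce[i][0]<345 else 0)
    ys,xs=np.where(l==i); r=cv2.minAreaRect(np.stack([xs,ys],1).astype(np.float32))
    b=cv2.boxPoints(r); b=b[np.argsort(b[:,0])]
    a,d=onz(c,b[:2].mean(0),z),onz(c,b[2:].mean(0),z); v=d-a
    return (a+d)/2,np.linalg.norm(v),np.arctan2(v[1],v[0])
def rep(z=.025):
    s=sense(); print(s["t"],s["position"].round(4),"rfTCP",rf(s["position"]),s["ft_force"].round(2))
    for n in("side","scene"):
        c=camera(n)
        try: p,L,a=blue(c,z); print(n,p.round(4),rf(p),L,a)
        except Exception as e: print(n,e)
        x0,y0,x1,y1=(230,200,390,340) if n=="side" else (280,170,440,300)
        crop(c["color"],x0,y0,x1,y1,4,f"pics/{n}_{int(s['t']*100)}.png")
E
python3 -c "
from h import *
rep()";ls pics
```

```text
3.975 [0.5019 0.2562 0.0093] rfTCP [-0.0925 -0.0034  0.0273] [-0.17  0.15 -0.19]
side [0.5125 0.2222 0.025 ] [-0.0545 -0.0043  0.0359] 0.09912514381914445 0.3517940350503944
scene [0.5236 0.2237 0.025 ] [-0.0524  0.0066  0.0355] 0.04816593468804414 -2.7673102398625895
q0c.png
s0c.png
s1.png
scene0.png
scene_397.png
side0.png
side_397.png
w0c.png
w1.png
w2.png
wrist0.png
```

Request:
drive_tool --deltas "0 0 0 0 0 0.004 0.4; 0 0 0 0 0 0.008 0.4; 0 0 0 0 0 0.012 0.4; 0 0 0 0 0 0.016 0.4; 0 0 0 0 0 0.02 0.4; 0 0 0 0 0 0.024 0.4; 0 0 0 0 0 0.028 0.4; 0 0 0 0 0 0.032 0.4; 0 0 0 0 0 0.036 0.4; 0 0 0 0 0 0.04 0.4"

```text
t: 5.32
position: [0.5148, 0.2183, 0.0093]
tool_rot: [0.575, 0.412, 0.575, -0.412]
ft_force: [-0.1, 0.2, -0.7]
gripper_width: 0.596
```

```bash
python3 -c "
from h import *
rep()";ls pics | grep side
```

```text
5.325 [0.5148 0.2183 0.0093] rfTCP [-0.0531 -0.0034  0.0197] [-0.11  0.16 -0.71]
side [0.5267 0.1842 0.025 ] [-0.0147 -0.0031  0.0283] 0.09755182178459379 0.3354058110700648
scene [0.5357 0.1854 0.025 ] [-0.013   0.0058  0.028 ] 0.049972331826428955 -2.8170286837227057
side0.png
side_397.png
side_532.png
```

View pics/side_532.png

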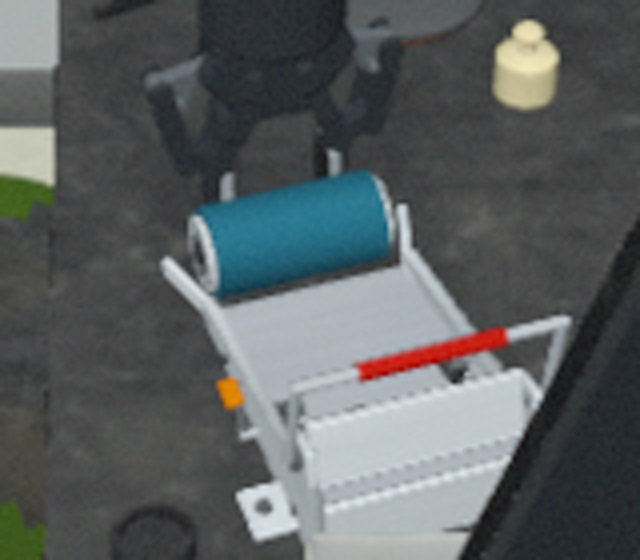

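View pics/scene_532.png

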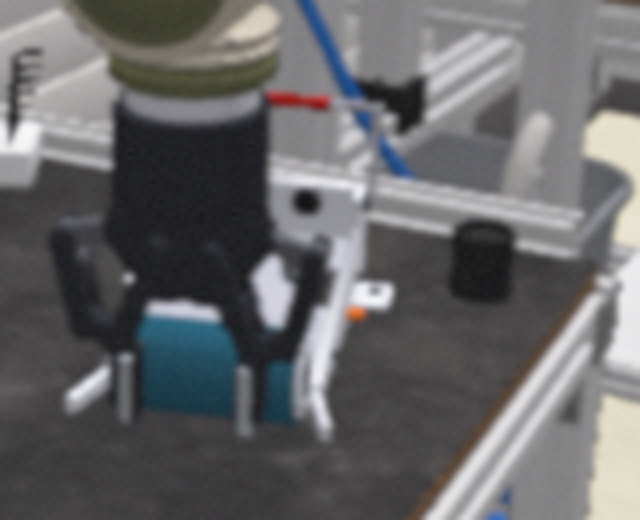

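Request:
drive_tool --deltas "0 0 0 0 0 0.003 0.4; 0 0 0 0 0 0.006 0.4; 0 0 0 0 0 0.009 0.4; 0 0 0 0 0 0.012 0.4; 0 0 0 0 0 0.015 0.4; 0 0 0 0 0 0.018 0.4; 0 0 0 -0.0006 0 0.021 0.4; 0 0 0 -0.0012 0 0.024 0.4; 0 0 0 -0.0018 0 0.027 0.4; 0 0 0 -0.0024 0 0.03 0.4"

```text
t: 6.68
position: [0.5244, 0.19, 0.0118]
tool_rot: [0.575, 0.412, 0.575, -0.412]
ft_force: [-1.2, 2.9, 2.2]
gripper_width: 0.596
```

Request:
drive_tool --deltas "0 0 0 -0.0006 0 0.003 0.4; 0 0 0 -0.0012 0 0.006 0.4; 0 0 0 -0.0018 0 0.009 0.4; 0 0 0 -0.0024 0 0.012 0.4; 0 0 0 -0.003 0 0.015 0.4; 0 0 0 -0.0036 0 0.018 0.4; 0 0 0 -0.0042 0 0.021 0.4; 0 0 0 -0.0048 0 0.024 0.4; 0 0 0 -0.0054 0 0.027 0.4; 0 0 0 -0.006 0 0.03 0.4"

```text
t: 7.92
position: [0.5341, 0.1616, 0.0177]
tool_rot: [0.575, 0.412, 0.575, -0.412]
ft_force: [-1.2, 4.3, 2.2]
gripper_width: 0.604
```

```bash
python3 -c "
from h import *
rep(.033)";ls pics | grep side
```

```text
7.925 [0.5341 0.1616 0.0177] rfTCP [ 0.0073 -0.0034  0.0167] [-1.23  4.28  2.22]
side [0.5465 0.1297 0.033 ] [ 0.0438 -0.002   0.0252] 0.09737776815951411 0.333792620794822
scene [0.5556 0.1261 0.033 ] [0.05   0.0056 0.024 ] 0.05030766829355572 -2.8346304140073273
side0.png
side_397.png
side_532.png
side_792.png
```

Request:
drive_tool --deltas "0 0 0 -0.0006 0 0.003 0.4; 0 0 0 -0.0012 0 0.006 0.4; 0 0 0 -0.0018 0 0.009 0.4; 0 0 0 -0.0024 0 0.012 0.4; 0 0 0 -0.003 0 0.015 0.4; 0 0 0 -0.0036 0 0.018 0.4; 0 0 0 -0.0042 0 0.021 0.4; 0 0 0 -0.0048 0 0.024 0.4; 0 0 0 -0.0054 0 0.027 0.4; 0 0 0 -0.006 0 0.03 0.4"

```text
t: 9.28
position: [0.5438, 0.1332, 0.0237]
tool_rot: [0.575, 0.412, 0.575, -0.412]
ft_force: [-1.1, 2.8, 2.3]
gripper_width: 0.601
```

Request:
drive_tool --deltas "0 0 0 -0.0006 0 0.003 0.4; 0 0 0 -0.001 0 0.005 0.4; 0 0 0 -0.0014 0 0.007 0.4; 0 0 0 -0.0018 0 0.009 0.4; 0 0 0 -0.0022 0 0.011 0.4; 0 0 0 -0.0026 0 0.013 0.4; 0 0 0 -0.003 0 0.015 0.4; 0 0 0 -0.0034 0 0.017 0.4"

```text
t: 10.28
position: [0.5492, 0.1172, 0.0271]
tool_rot: [0.575, 0.412, 0.575, -0.412]
ft_force: [-1.5, 4.8, 2.6]
gripper_width: 0.596
```

```bash
python3 -c "
from h import *
rep(.042)";ls pics | grep side
```

```text
10.275 [0.5492 0.1172 0.0271] rfTCP [ 0.0552 -0.0034  0.017 ] [-1.5   4.78  2.64]
side [0.5615 0.0916 0.042 ] [0.0856 0.     0.0263] 0.09847593468414755 0.39779041550649036
scene [0.5722 0.0809 0.042 ] [0.099  0.0067 0.0237] 0.05225015592452962 -2.882583244540225
side0.png
side_1027.png
side_397.png
side_532.png
side_792.png
```

Request:
drive_tool --deltas "0 0 0 -0.0004 0 0.002 0.4; 0 0 0 -0.0008 0 0.004 0.4; 0 0 0 -0.0012 0 0.006 0.4; 0 0 0 -0.0016 0 0.008 0.4; 0 0 0 -0.002 0 0.01 0.4; 0 0 0 -0.0024 0 0.012 0.4; 0 0 0 -0.0028 0 0.014 0.4; 0 0 0 -0.0032 0 0.016 0.4; 0 0 0 -0.0036 0 0.018 0.4; 0 0 0 -0.004 0 0.02 0.4"

```text
t: 11.62
position: [0.5557, 0.0981, 0.0311]
tool_rot: [0.575, 0.412, 0.575, -0.412]
ft_force: [-0.4, 4.3, 2.7]
gripper_width: 0.598
```

Request:
drive_tool --deltas "0 0 0 -0.0004 0 0.002 0.4; 0 0 0 -0.0008 0 0.004 0.4; 0 0 0 -0.0012 0 0.006 0.4; 0 0 0 -0.0016 0 0.008 0.4; 0 0 0 -0.002 0 0.01 0.4"

```text
t: 12.25
position: [0.5589, 0.0886, 0.0331]
tool_rot: [0.575, 0.412, 0.575, -0.412]
ft_force: [-0.6, 0.1, 0.9]
gripper_width: 0.601
```

```bash
python3 -c "
from h import *
rep(.047)";ls pics | grep side
```

```text
12.25 [0.5589 0.0886 0.0331] rfTCP [ 0.0859 -0.0034  0.0172] [-0.61  0.1   0.9 ]
side [0.5681 0.08   0.047 ] [0.0994 0.0025 0.0287] 0.09810758685076984 0.33437046665731146
scene [0.5802 0.0503 0.047 ] [0.1309 0.0044 0.0227] 0.05044687624009768 -2.7909439664719065
side0.png
side_1027.png
side_1225.png
side_397.png
side_532.png
side_792.png
```

Request:
drive_tool --deltas "0 0 0 -0.0003 0 0.0015 0.4; 0 0 0 -0.0006 0 0.003 0.4; 0 0 0 -0.0009 0 0.0045 0.4; 0 0 0 -0.001 0 0.006 0.4; 0 0 0 -0.001 0 0.006 0.4"

```text
t: 12.98
position: [0.5604, 0.0842, 0.0342]
tool_rot: [0.574, 0.412, 0.575, -0.411]
ft_force: [-2.8, 9.1, 3.3]
gripper_width: 0.606
```

```bash
python3 -c "
from h import *
rep(.048)
crop(camera('wrist')['color'],120,200,520,480,2,'pics/w3.png')
";ls pics | grep side
```

```text
12.975 [0.5604 0.0842 0.0342] rfTCP [ 0.0907 -0.0034  0.0174] [-2.83  9.11  3.32]
side [0.5693 0.0768 0.048 ] [0.103  0.0026 0.0291] 0.09750490169291058 0.312825900501245
scene [0.582  0.0476 0.048 ] [0.1342 0.0052 0.0231] 0.05074626544262716 -2.84684898784283
side0.png
side_1027.png
side_1225.png
side_1297.png
side_397.png
side_532.png
side_792.png
```

View pics/w3.png

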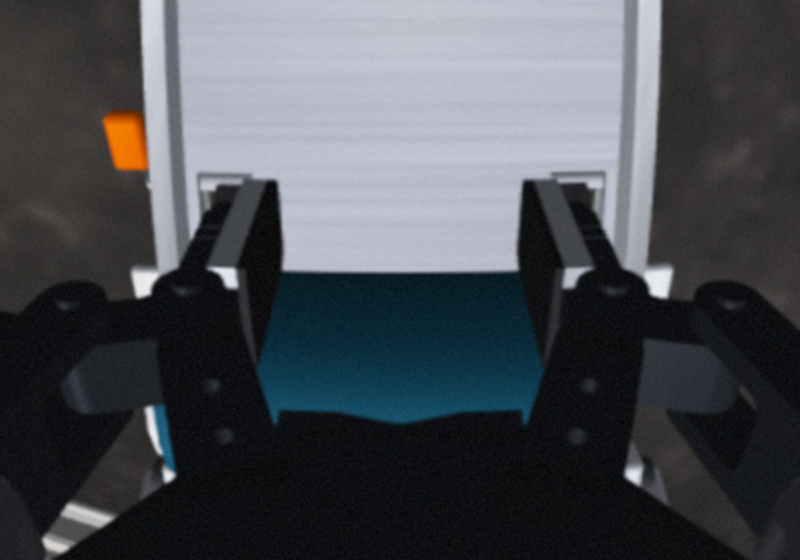

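Request:
drive_tool --deltas "0 0 0 0 0 0.002 0.4; 0 0 0 0 0 0.002 0.4; 0 0 0 0 0 0 0.4; 0 0 0 0 0 -0.002 0.4; 0 0 0 -0.001 0 -0.004 0.4; 0 0 0 -0.002 0 -0.008 0.4; 0 0 0 -0.005 0 -0.015 0.4; 0 0 0 -0.03 0 -0.03 0.4; 0 0 0 -0.07 0 -0.05 0.4; 0 0 0 -0.12 0 -0.05 0.4"

```text
t: 14.38
position: [0.5436, 0.1319, 0.155]
tool_rot: [0.575, 0.411, 0.576, -0.412]
ft_force: [-0.3, 0.4, -0.5]
gripper_width: 0.595
```

```bash
python3 -c "
from h import *
rep(.048)
crop(camera('wrist')['color'],0,0,640,480,1.2,'pics/w4.png')
";ls pics | grep side
```

```text
14.375 [0.5436 0.1319 0.155 ] rfTCP [ 0.0639 -0.0039  0.1456] [-0.35  0.41 -0.52]
side [0.5681 0.077  0.048 ] [0.1025 0.0016 0.0292] 0.09829461585102918 0.33386456704311224
scene [0.5728 0.0483 0.048 ] [ 0.1306 -0.0033  0.0238] 0.08753189474173186 -2.8103283366855965
side0.png
side_1027.png
side_1225.png
side_1297.png
side_1437.png
side_397.png
side_532.png
side_792.png
```

View pics/w4.png

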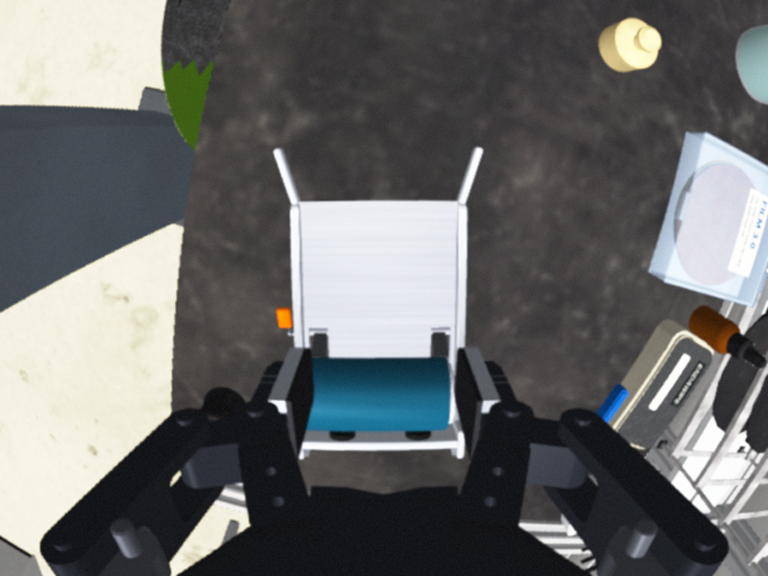

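View pics/side_1437.png

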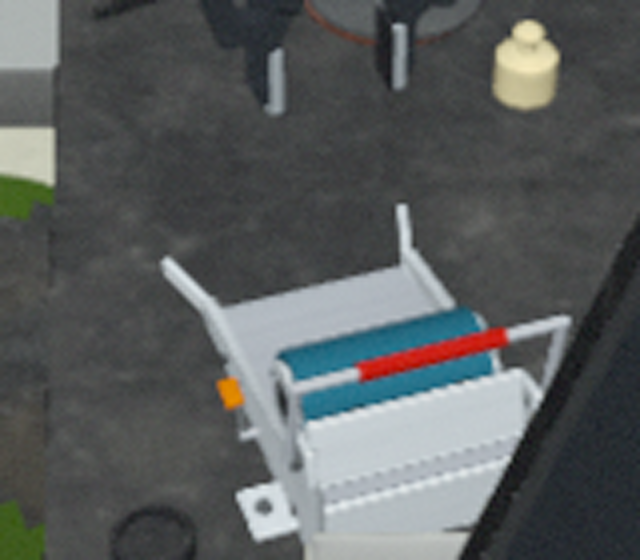

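View pics/scene_1437.png

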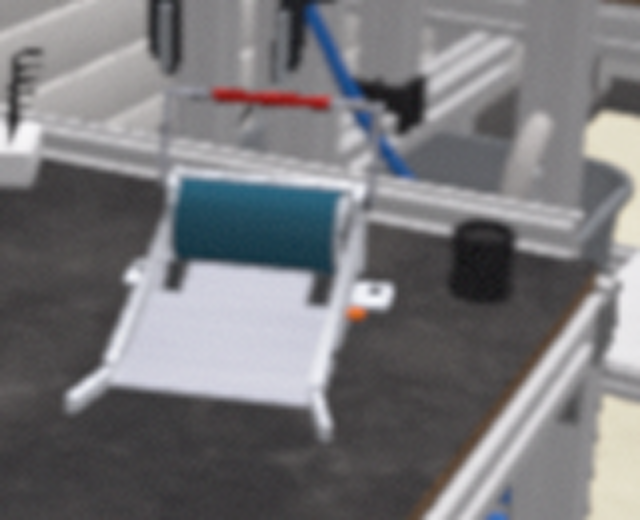

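Request:
drive_tool --deltas "0 0 0 -0.03 0 0 1; 0 0 0 -0.06 0 0 1; 0 0 0 -0.065 0.001 0.03 1; 0 0 0 -0.065 0.002 0.07 1; 0 0 0 -0.065 0.002 0.11 1; 0 0 0 -0.065 0.002 0.15 1; 0 0 0 -0.065 0.002 0.175 1; 0 0 0 -0.065 0.002 0.175 1"

```text
t: 15.52
position: [0.603, -0.0354, 0.2181]
tool_rot: [0.574, 0.412, 0.575, -0.412]
ft_force: [0.4, 0.4, -0.3]
gripper_width: 0.002
```

```bash
python3 -c "
from h import *
rep(.048)
crop(camera('wrist')['color'],0,0,640,480,1.2,'pics/w5.png')
crop(camera('side')['color'],180,100,460,380,2.1,'pics/s5.png')
"
```

```text
15.525 [ 0.603  -0.0354  0.2181] rfTCP [ 0.2501 -0.0017  0.174 ] [ 0.35  0.4  -0.33]
side [0.5681 0.077  0.048 ] [0.1025 0.0016 0.0292] 0.09829461585102918 0.33386456704311224
scene [0.5726 0.0487 0.048 ] [ 0.1301 -0.0033  0.0239] 0.08705209587008737 -2.791164578109259
```

View pics/w5.png

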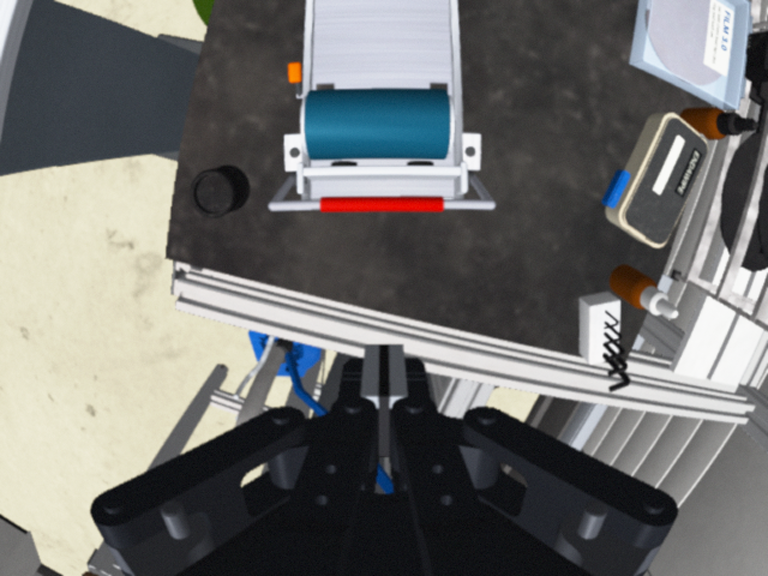

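View pics/s5.png

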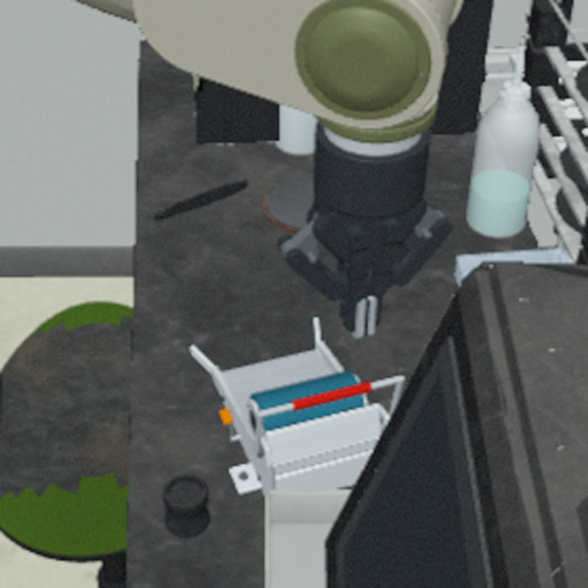

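Request:
drive_tool --deltas "0 0 0 0.03 0 0 1; 0 0 0 0.06 0 0 1; 0 0 0 0.09 0 0 1; 0 0 0 0.115 0 0 1; 0 0 0 0.122 0 0 1; 0 0 0 0.122 0 -0.006 1; 0 0 0 0.122 0 -0.012 1; 0 0 0 0.122 0 -0.018 1; 0 0 0 0.122 0 -0.022 1"

```text
t: 16.85
position: [0.5958, -0.0132, 0.0975]
tool_rot: [0.575, 0.412, 0.575, -0.411]
ft_force: [1.1, -0.6, -0.2]
gripper_width: -0.004
```

```bash
python3 -c "
from h import *
rep(.048)
crop(camera('wrist')['color'],0,0,640,480,1.2,'pics/w6.png')
"
```

```text
16.85 [ 0.5958 -0.0132  0.0975] rfTCP [ 0.2044 -0.0012  0.06  ] [ 1.14 -0.65 -0.19]
side [0.5585 0.0436 0.048 ] [ 0.1305 -0.0183  0.0238] 0.05728629165975927 0.32635006771170333
scene [0.5729 0.0482 0.048 ] [ 0.1307 -0.0031  0.0237] 0.08717707051245609 -2.8036270513124455
```

View pics/w6.png

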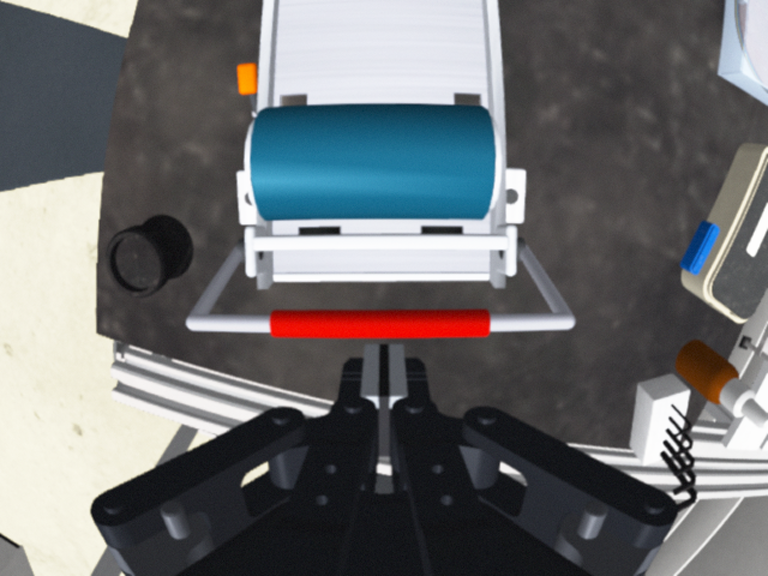

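Request:
drive_tool --deltas "0 0 0 0 0 -0.004 1; 0 0 0 0.001 0 -0.008 1; 0 0 0 0.002 0 -0.012 1; 0 0 0 0.003 0 -0.016 1; 0 0 0 0.003 0 -0.02 1; 0 0 0 0.003 0 -0.024 1; 0 0 0 0.003 0 -0.028 1; 0 0 0 0.003 0 -0.031 1; 0 0 0 0.003 0 -0.034 1"

```text
t: 18.12
position: [0.5848, 0.0187, 0.0941]
tool_rot: [0.575, 0.412, 0.575, -0.412]
ft_force: [-0.3, 0.0, 0.4]
gripper_width: 0.001
```

```bash
python3 -c "
from h import *
rep(.048)
crop(camera('wrist')['color'],0,0,640,480,1.2,'pics/w7.png')
"
```

```text
18.125 [0.5848 0.0187 0.0941] rfTCP [ 0.1706 -0.0014  0.063 ] [-0.28  0.03  0.38]
side [0.5729 0.0629 0.048 ] [0.1171 0.0015 0.0264] 0.09582256107897759 0.3299459106864891
scene [0.5727 0.0487 0.048 ] [ 0.1302 -0.0032  0.0238] 0.08706853221019412 -2.800319346916323
```

View pics/w7.png

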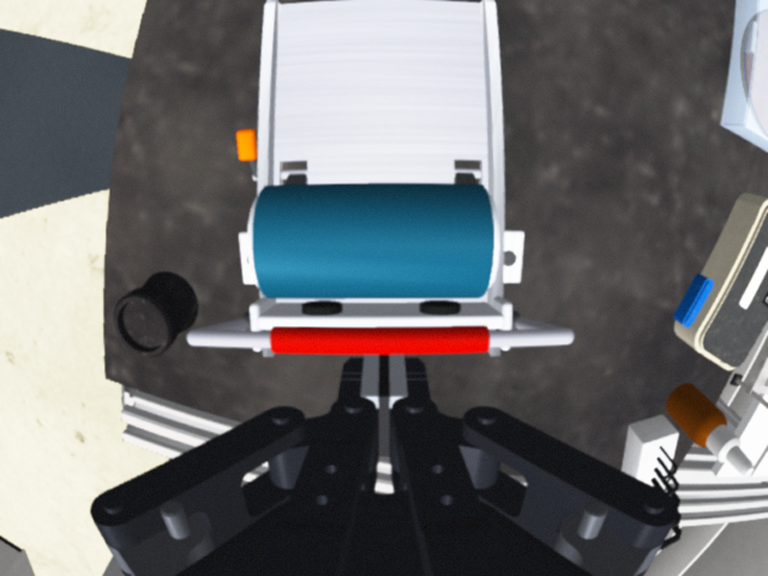

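Request:
drive_tool --deltas "0 0 0 0.001 0 -0.003 1; 0 0 0 0.002 0 -0.006 1; 0 0 0 0.003 0 -0.009 1; 0 0 0 0.003 0 -0.012 1; 0 0 0 0.003 0 -0.012 1; 0 0 0 0.003 0 -0.012 1"

```text
t: 19.02
position: [0.5811, 0.0298, 0.0911]
tool_rot: [0.575, 0.412, 0.575, -0.412]
ft_force: [0.2, 0.0, 0.5]
gripper_width: -0.001
```

```bash
python3 -c "
from h import *
rep(.048)
crop(camera('wrist')['color'],0,0,640,480,1.2,'pics/w8.png')
"
```

```text
19.025 [0.5811 0.0298 0.0911] rfTCP [ 0.1585 -0.0014  0.0623] [0.2  0.03 0.47]
side [0.5712 0.0633 0.048 ] [1.162e-01 1.000e-04 2.650e-02] 0.09916518031988952 0.3301932484077674
scene [0.565  0.0631 0.048 ] [ 0.1144 -0.0059  0.0269] 0.08483347038638799 -2.741082897247949
```

View pics/w8.png

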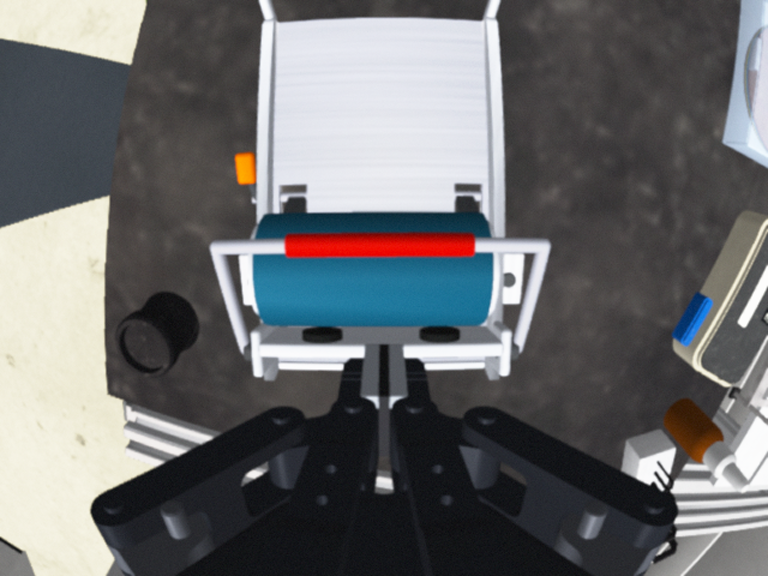

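Bail down: the red bar crosses the roller at about (380,245). The finger tip is clear of it. I'll retreat upward and check the heights.

Request:
drive_tool --deltas "0 0 0 -0.02 0 0.004 1; 0 0 0 -0.06 0 0.004 1; 0 0 0 -0.1 0 0.004 1; 0 0 0 -0.13 0 0.004 1; 0 0 0 -0.13 0 0.004 1; 0 0 0 -0.13 0 0.004 1"

```text
t: 19.92
position: [0.5819, 0.0261, 0.22]
tool_rot: [0.574, 0.411, 0.575, -0.412]
ft_force: [-0.2, -0.4, -0.5]
gripper_width: 0.001
```

```bash
python3 -c "
from h import *
rep(.048)
C={n:camera(n) for n in('scene','side','wrist')}
M={}
for n in C:
    h=cv2.cvtColor(C[n]['color'],cv2.COLOR_RGB2HSV)
    m=(((h[...,0]<6)|(h[...,0]>174))&(h[...,1]>180)&(h[...,2]>110)).astype(np.uint8)
    k,l,st,ce=cv2.connectedComponentsWithStats(m)
    for i in range(1,k):
        if st[i,4]>25: print(n,st[i],ce[i].round(1))
    cand=[i for i in range(1,k) if st[i,4]>25 and (280<ce[i][0]<480) and ce[i][1]>100]
    if cand: i=max(cand,key=lambda i:st[i,4]); M[n]=ray(C[n],ce[i],n=='wrist')
for a,b in(('scene','side'),('scene','wrist'),('side','wrist')):
    if a in M and b in M: p,e=cross(M[a],M[b]); print(a,b,p,e,rf(p))
crop(C['wrist']['color'],0,0,640,480,1.2,'pics/w9.png')
print(sense()['t'])
";ls -t pics|head -4
```

```text
19.925 [0.5819 0.0261 0.22  ] rfTCP [ 0.1866 -0.0018  0.1881] [-0.16 -0.37 -0.49]
side [0.5712 0.0633 0.048 ] [1.162e-01 1.000e-04 2.650e-02] 0.09916518031988952 0.3301932484077674
scene [0.5651 0.0629 0.048 ] [ 0.1146 -0.0058  0.0268] 0.08507148014649082 -2.752344981356219
scene [329 217  27   4  51] [341.8 218.4]
scene [196 262  26  29 604] [208.4 276.4]
side [628 108  12  20 135] [634.1 118.3]
side [308 274  34  11 120] [324.7 279.1]
wrist [274 157  89  11 922] [317.3 161.7]
scene side [0.56677294 0.06716969 0.07384679] 0.0011865624021852267 [ 0.116  -0.0029  0.0529]
scene wrist [0.56625465 0.06750481 0.07380212] 0.0005112209438845723 [ 0.1155 -0.0032  0.0529]
side wrist [0.56688911 0.0676268  0.07379871] 0.0008256680435697779 [ 0.1156 -0.0026  0.0529]
20.175
w9.png
scene_1992.png
side_1992.png
w8.png
```

View pics/w9.png

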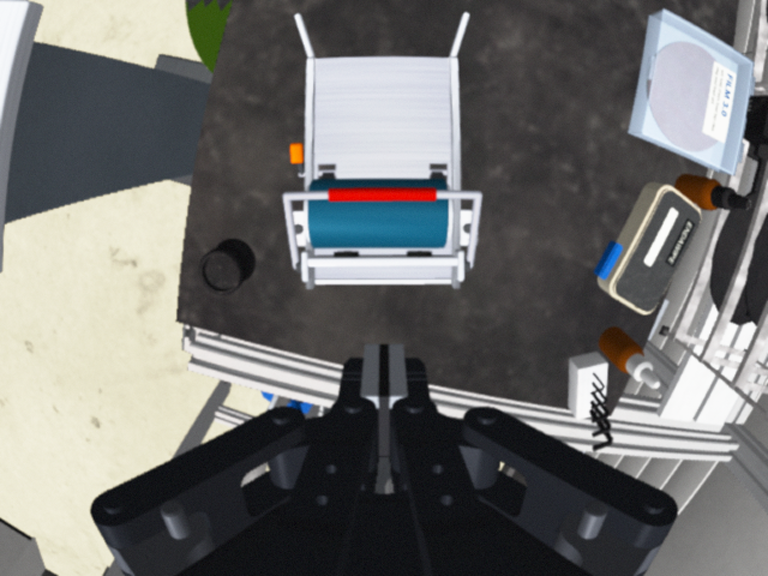

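```bash
python3 -c "
from h import *
print(sign_off()); print(sense()['t'])"
```

```text
the job is handed in; nothing more can be done
None
the job is handed in; nothing more can be done
```

The roller is parked in its dock with the bail lying on it, and I handed the job in at about 20 s of the 58 s. No verdict was reported, so these are my own checks.

**What I did:** I pushed the roller square up the ramp with both half-open fingertips at about 25 mm/s. It passed the spring catch, and I pressed it on the bumpers with about 9.5 N. After backing off, I shut the fingers and pushed the bail over from behind until it fell forward by itself. Then I lifted clear.

**What the last checks showed:**
- **Roller:** It sat square, with its axis at 0.330 rad in the side view against the ramp's roughly 0.33. It stayed put after I let go, which fits the catch holding it. The last clear camera fix, before the bail went down, put it at about 0.130 m up the ramp. The later readings (0.115 to 0.116 m) came out low because the bail partly hides the roller.
- **Bail bar:** Three pairs of camera views put its centre 74 mm above the bench and about 30 mm from the roller axis. That means it is lying on the roller, though I had expected about 77 mm above the bench.
- **Robot:** The tool was well clear, with about 0 N on it.
- **Bystanders:** The pads, loupe, weight and tweezers looked unmoved in the pictures where they were visible, but I did not measure them again.

**What I could not measure:** I could not read the catch angle or the roller's exact position against the bumpers. I inferred both from the force drop as the roller passed the catch, the firm contact after it, and the roller not rolling back.

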